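Gauge an adapter sleeve and sort it

ROBOT

A 7-joint arm with a two-finger parallel gripper is mounted at the origin on the work surface. World frame = base frame: x ahead of the robot, y to its left, z up, the work surface at z = 0. Lengths are in mm, angles in rad, forces in N, time in s.
With the tool pointing down it reaches from about 400 to 850 mm from the base axis. Payload 4.5 kg.
Tool frame: the origin (TCP) lies on the centre line of the jaws, within the pads' length; the fingertips stand 19 mm ahead of it and the grasp point (between the pads) is the TCP; y points along the fingers, x is the direction in which the jaws open and shut, and the axes are right-handed (so a half turn about y gives the same grasp; the last joint's range is limited). The gripper opens to 88 mm and grips with 3 to 60 N. Pads are 18 mm wide; open, the fingers measure 123 mm over their backs; the gripper's body (75 mm by 187 mm) begins 45 mm behind the grasp point.
Start: joints at [1.199, 0.689, -0.195, 1.565, 0.157, 0.902, -0.215], TCP at [246.751, -574.252, 257.743] pointing down, gripper open.
Joint ranges: [-3.01, 3.01], [-0.46, 2.08], [-1.47, 1.51], [0.13, 2.56], [-1, 4.14], [0.04, 2.09], [-2.66, 2.66]. Speed limits (rad/s): [2.57, 2.57, 3.14, 3.14, 3.14, 3.14, 3.14].

INTERFACE

Orientations are given as a unit quaternion [w, x, y, z].
In Python, from station import r gives the robot as it stands. The module is installed in compiled form; this text tells all that it offers.
- The arm moves only by the tool apply_moves, never from a script. Its argument "steps" is a list of rows, each a list of 7 numbers: the shift along the tool's x, y, z in m, then the turn, a rotation vector about the tool's x, y, z in degrees, then the closure, from 0 (fully open) to 1 (shut). A call has 1 to 10 rows; each row is the pose to reach, as a shift and turn from the pose commanded when the call began, along the tool's axes at that moment; what a row does not reach only later rows make up. A row lasts 1/8 s, in which the tool goes at most 62.5 mm and 10.7 degrees, less where a joint would pass 70% of its speed; a pose out of reach is approached as far as the arm can. A call with a gripper value outside its range is refused whole. The fingers move at their own pace and stop on an object; "newtons" is the grip in N (left out, the last holds). Time passes only in rows, so rows that repeat a pose let the fingers close. It gives the time, the measured TCP pose, the force and the opening at its end, in the units of the state.
- r.read_state(): the state, without advancing time (a new reading comes with each control period).
- r.capture(name): name is "scene" or "top" or "wrist"; returns a dict with "pixels" (384x512x3 uint8, blue, green, red), "K" (3x3 intrinsics, pixels), "k1" (the pictures are not rectified: a ray, as slopes to the right and down, at radius r is drawn at 1 + k1 r^2 times it, then the intrinsics apply), "position" and "orientation" of the camera in the world. Camera axes: x right, y down, z forward; pixel columns grow to the right and rows downward; lengths in mm; the calibration is good to about 2 mm. A picture is of the moment at which its call begins. There is no depth.
- r.finish_job(): hands the job in, once; it reports no verdict.
The state is a dict: "time_s": time; "q": joint angles; "qd": joint speeds; "tau": joint torques, N m; "eef_pos": TCP position; "eef_rot": TCP orientation; "force": force on the tool from outside, world axes, zero at the start; "moment": the same for the moment, N m; "gripper_width": finger opening in mm.
Only numpy, scipy, OpenCV 4.12 (cv2) and the standard library are available. Lean on these libraries where they do the work, as an engineer would, in place of code of your own. Each camera call takes 0.05 s, during which the arm holds its last target. There are 200 camera calls.

TASK

Check the bore of the blue sleeve that stands on the grey mat: slide it lengthwise onto the horizontal gauge pin as far as it will go and let go of it, so that it hangs there by itself. Then take it off again and lay it gently on its side in the green tray if it went fully home against the flange, or in the red tray if the pin's step stopped it short. Leave the spare sleeve on the magenta board, the flask and the brown bottle alone.

Things in the scene. Friction and masses are not known exactly. Their poses are not given: they have to be found in the camera images.
- sleeve_1: Blue plastic sleeve (round tube, open and alike at both ends), 44 mm outside, 110 mm long, 0.12 kg; mouths 32 mm. Origin: centre of its lower end; z along its axis, up at the start. Which of the two sleeves starts on the grey mat (to be tested) and which on the magenta board (spare) varies.
- sleeve_2: Blue plastic sleeve (round tube, open and alike at both ends), 44 mm outside, 110 mm long, 0.12 kg; mouths 32 mm. Origin: centre of its lower end; z along its axis, up at the start. Which of the two sleeves starts on the grey mat (to be tested) and which on the magenta board (spare) varies.
- sleeve_1_mid (a point): Middle of sleeve_1, on its axis, 55 mm from either end. One of the two sleeves is bored 32 mm right through and fits the gauge; the other narrows to 25 mm from 14 mm inside each mouth and does not.
- sleeve_2_mid (a point): Middle of sleeve_2, on its axis, 55 mm from either end. One of the two sleeves is bored 32 mm right through and fits the gauge; the other narrows to 25 mm from 14 mm inside each mouth and does not.
- gauge: Fixed gauge: level steel pin, axis 80 mm above the bench, pointing along the gauge's -x (towards the robot), on a grey bracket 60 mm wide, 105 mm high, behind the pin's 52 mm flange. Foot 100 x 90 x 12 mm, from 30 mm before to 70 mm behind the flange face. Origin: on the bench below the flange face.
- pin_tip (a point): Centre of the pin's free end, 120 mm from the flange face. The pin: 22 mm diameter from the tip (its last 6 mm taper to 10 mm), then a 3 mm cone up to 28 mm diameter for the 50 mm next to the flange. A released sleeve sags 1.5 to 5 mm on the pin and stays there.
- pin_root (a point): Centre of the flange face where the pin starts, on the pin's axis, 80 mm up. A sleeve that fits slides on until its end meets the flange: its middle is then 55 mm from this point. One that does not is stopped by the step with its middle about 90 mm from here.
- cradle: Fixed rest of two black V saddles (12 mm thick, at 38 mm either side of the middle, 44 mm high, 63 mm wide) on a 120 x 80 x 12 mm aluminium base: a sleeve can be laid in it and taken again another way; its use is optional. Origin: centre of its underside; x runs along the lying sleeve.
- cradle_axis (a point): Where the middle of a sleeve lying in the cradle comes: on its axis, 50 mm above the bench.
- mat: Grey mat, fixed, 180 x 180 x 6 mm, on which the sleeve to be tested stands. Origin: centre of its underside.
- stock_board: Magenta board, fixed, 110 x 110 x 6 mm, on which the spare sleeve stands. Origin: centre of its underside.
- accept_tray: Green open tray, fixed, for sleeves that fit: 150 mm (x) by 170 mm (y), 25 mm high, walls and floor 5 mm. On the floor six black ribs along y (3 mm wide, 4 mm high, 24 mm apart): a sleeve laid along them does not roll, its axis 28 mm above the bench. Origin: centre of its underside.
- reject_tray: Red open tray, fixed, for sleeves that do not fit: same sizes and ribs as the green one. Origin: centre of its underside.
- flask: Bystander: clear conical flask, 84 mm across the foot, 120 mm high. Origin: centre of its underside.
- bottle: Bystander: brown bottle with black cap, 60 mm diameter, 130 mm high. Origin: centre of its underside.
Mind the look-alikes: they are no part of the job. What is shaped like the accept_tray but purple or white is not meant.

How it is judged (in metres and radians):
On the way:
1. the tested sleeve is on the gauge pin as far as it goes (within 8 mm), let go and at rest (((x of sleeve_1_mid in the frame of gauge above -0.063 m and y of sleeve_1_mid in the frame of gauge between -0.008 and 0.008 m and z of sleeve_1_mid in the frame of gauge between 0.07 and 0.09 m and angle between the z axis of sleeve_1 and the x axis of gauge, either way round below 0.15 rad and contact force between the fingers and sleeve_1 below 0.05 N and linear speed of sleeve_1 below 0.02 m/s) or (x of sleeve_2_mid in the frame of gauge above -0.099 m and y of sleeve_2_mid in the frame of gauge between -0.008 and 0.008 m and z of sleeve_2_mid in the frame of gauge between 0.07 and 0.09 m and angle between the z axis of sleeve_2 and the x axis of gauge, either way round below 0.15 rad and contact force between the fingers and sleeve_2 below 0.05 N and linear speed of sleeve_2 below 0.02 m/s))), for 0.2 s.
At the end, for the whole second after the job is handed in: The tested sleeve lies on its side (within 0.27 rad of level), at rest, on the floor of the green tray if it goes fully home on the gauge, of the red tray if the step stops it short; the other sleeve still stands on the magenta board, within 30 mm of where it was (((x of sleeve_1_mid in the frame of accept_tray between -0.07 and 0.07 m and y of sleeve_1_mid in the frame of accept_tray between -0.08 and 0.08 m and z of sleeve_1_mid in the frame of accept_tray below 0.04 m and angle between sleeve_1's own z axis and vertical between 1.3 and 1.84 rad and linear speed of sleeve_1 below 0.05 m/s and horizontal distance between sleeve_2 and stock_board below 0.06 m and distance of sleeve_2 from where it was at the start of the episode below 0.03 m and angle between sleeve_2's own z axis and vertical below 0.2 rad) or (x of sleeve_2_mid in the frame of reject_tray between -0.07 and 0.07 m and y of sleeve_2_mid in the frame of reject_tray between -0.08 and 0.08 m and z of sleeve_2_mid in the frame of reject_tray below 0.04 m and angle between sleeve_2's own z axis and vertical between 1.3 and 1.84 rad and linear speed of sleeve_2 below 0.05 m/s and horizontal distance between sleeve_1 and stock_board below 0.06 m and distance of sleeve_1 from where it was at the start of the episode below 0.03 m and angle between sleeve_1's own z axis and vertical below 0.2 rad))); the robot touches nothing.
It fails at once if the spare sleeve on the magenta board is disturbed (both sleeves moved by more than 30 mm) (distance of each of sleeve_1, sleeve_2 from where it was at the start of the episode above 0.03 m).
It fails at once if the flask is pushed by more than 30 mm or tipped (distance of flask from where it was at the start of the episode above 0.03 m or angle between flask's own z axis and vertical above 0.4 rad).
It fails at once if the bottle is pushed by more than 30 mm or tipped (distance of bottle from where it was at the start of the episode above 0.03 m or angle between bottle's own z axis and vertical above 0.4 rad).
It fails at once if a sleeve is thrown or dropped from more than about 5 cm (sleeve_1 faster than 1 m/s out of the fingers) (linear speed of sleeve_1 above 1 m/s and contact force between the fingers and sleeve_1 below 0.01 N).
It fails at once if a sleeve is thrown or dropped from more than about 5 cm (sleeve_2 faster than 1 m/s out of the fingers) (linear speed of sleeve_2 above 1 m/s and contact force between the fingers and sleeve_2 below 0.01 N).
It also fails if it takes over 58 s, if anything falls off the work surface, if the arm or the gripper's body presses on something with over 40 N, if the wrist force passes 120 N, or if a joint passes its speed limit or range.

## Working session

There is one attempt and no reset: what is moved stays moved. The work goes in short steps, Python scripts to look and compute and a tool call to move; the robot and the scene stay as the last step left them, time stands still between calls to the robot, and variables do not carry over. Pictures are saved under pics/ and viewed, about 8 in all and at most 12, crops included, and the job is handed in when it is done.

Besides the shell and the picture viewer there is one more tool, called after ">>>" by a JSON object that holds its "name" and its "arguments", one argument or row to a line. apply_moves: Moves the arm, as the interface text tells. Its arguments: {"type":"object","properties":{"steps":{"type":"array"},"newtons":{"type":"number"}},"required":["steps"]}

```bash
mkdir -p pics
cat > h.py <<'E'
import numpy as np, cv2
from scipy.spatial.transform import Rotation as R
from station import r
def rot(q): return R.from_quat([q[1],q[2],q[3],q[0]])
def cap(n,f=None):
    c=r.capture(n)
    if f: cv2.imwrite('pics/'+f,c['pixels'])
    return c
def ray(c,u,v):
    K=np.array(c['K']); d=np.array([(u-K[0,2])/K[0,0],(v-K[1,2])/K[1,1]]); s=d.copy()
    for _ in range(30): s=d/(1+c['k1']*(s@s))
    return rot(c['orientation']).apply([s[0],s[1],1.])
def atz(c,u,v,z):
    d=ray(c,u,v); p=np.array(c['position']); return (p+d*(z-p[2])/d[2]).round(1)
def proj(c,P):
    p=rot(c['orientation']).inv().apply(np.array(P,float)-np.array(c['position'])); s=p[:2]/p[2]
    s=s*(1+c['k1']*(s@s)); K=np.array(c['K']); return (s*[K[0,0],K[1,1]]+[K[0,2],K[1,2]]).round(1)
E
python3 - <<'E'
from h import *
import pickle
cs={n:cap(n,n+'0.png') for n in ('scene','top')}
pickle.dump(cs,open('c0.pkl','wb'))
for n,c in cs.items(): print(n,c['position'],c['orientation'],c['K'][0][0],c['k1'])
print(r.read_state())
a=cs['scene']['pixels'];b=cs['top']['pixels']
cv2.imwrite('pics/top0b.png',cv2.resize(b,(800,600),interpolation=cv2.INTER_CUBIC))
E
```

```text
scene [1391.09223366 -966.49994199  902.70885267] [-0.43284519  0.81283644  0.34851117 -0.1745907 ] 471.95068405899946 0.0686468937339054
top [ 400.18387675  -70.66217796 1086.68849694] [ 0.04389601 -0.69814299  0.71308213 -0.04672665] 407.1317378956927 -0.060452806194354586
{'time_s': 0.1, 'q': array([ 1.19880843,  0.68990197, -0.19451961,  1.56624384,  0.15730246,
        0.90252184, -0.21509991]), 'qd': array([ 0.00062   , -0.00027358, -0.00026106, -0.00151864, -0.00120434,
       -0.00089615, -0.00053558]), 'tau': array([-3.25882262e-03, -5.28500783e+01, -1.27160367e+00, -1.53836846e+01,
       -5.25677903e-02,  1.89990591e-03,  5.61638535e-05]), 'eef_pos': array([ 246.45788685, -573.75948542,  256.98803086]), 'eef_rot': array([ 0.59079974, -0.59022249,  0.38948883, -0.38844759]), 'force': array([ 0.39645182,  0.97029993, -0.15795439]), 'moment': array([0.00402508, 0.02123372, 0.03430898]), 'gripper_width': 88.39843785873938}
```

View pics/top0b.png

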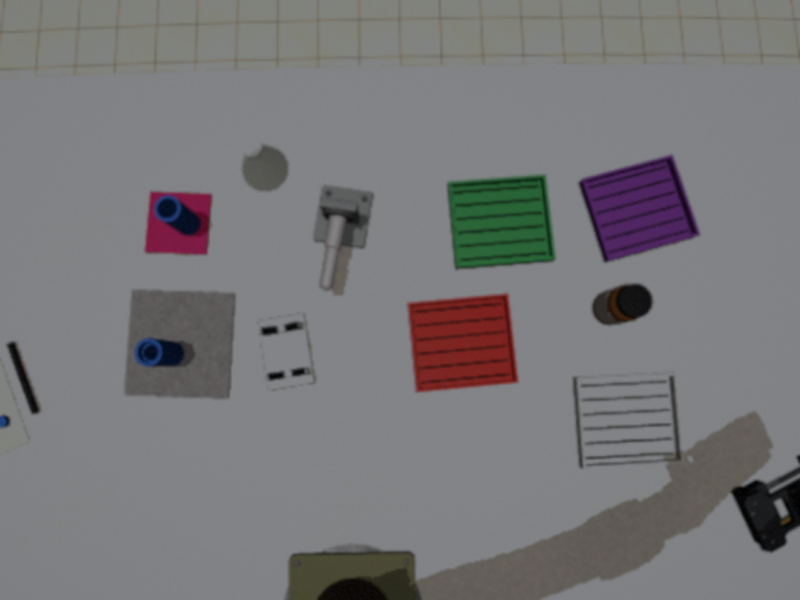

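View pics/scene0.png

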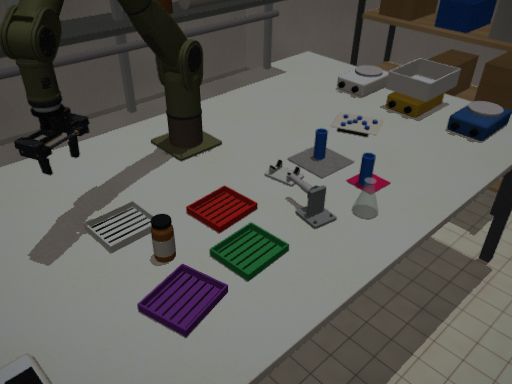

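```bash
python3 - <<'E'
from h import *
import pickle
cs=pickle.load(open('c0.pkl','rb'));t=cs['top'];s=cs['scene']
k=.64
def T(n,u,v,z): print(n,atz(t,u*k,v*k,z))
T('sleeve top',150,351,116)
T('spare top',168,208,116)
for p in [(133,290),(235,292),(229,398),(125,396)]: T('mat',*p,6)
for p in [(327,288),(341,219)]: T('pin tip/root',*p,80)
for p in [(322,186),(373,191),(366,248),(315,241)]: T('foot',*p,12)
for p in [(258,320),(304,314),(314,383),(268,390)]: T('cradle',*p,12)
for p in [(448,183),(545,176),(554,260),(456,268)]: T('green',*p,25)
for p in [(408,303),(507,294),(517,381),(416,390)]: T('red',*p,25)
T('flask',266,168,0);T('bottle top',634,300,130)
# blue sleeve blobs
b=t['pixels'].astype(int); m=((b[...,0]>60)&(b[...,0]>1.8*b[...,2])&(b[...,0]>1.25*b[...,1])).astype(np.uint8)
n,l,st,ce=cv2.connectedComponentsWithStats(m)
for i in range(1,n):
    if st[i,4]>60: print(st[i],ce[i])
E
python3 - <<'E'
import cv2
b=cv2.imread('pics/top0.png')[100:265,70:290]
s=cv2.imread('pics/scene0.png')[110:240,250:420]
cv2.imwrite('pics/c1.png',cv2.convertScaleAbs(cv2.resize(b,None,fx=3.6,fy=3.6,interpolation=cv2.INTER_CUBIC),alpha=1.6))
E
```

```text
sleeve top [434.4 296.7 116. ]
spare top [658.4 274.3 116. ]
mat [543.8 370.9   6. ]
mat [536.6 193.    6. ]
mat [357.  201.8   6. ]
mat [362.9 379.9   6. ]
pin tip/root [530.7  27.6  80. ]
pin tip/root [642.8   4.   80. ]
foot [718.8  41.6  12. ]
foot [707.9 -47.1  12. ]
foot [607.3 -33.3  12. ]
foot [621.5  54.2  12. ]
cradle [487.2 151.9  12. ]
cradle [495.8  73.6  12. ]
cradle [379.6  57.5  12. ]
cradle [369.4 134.7  12. ]
green [ 715.8 -176.8   25. ]
green [ 725.5 -345.6   25. ]
green [ 577.7 -352.8   25. ]
green [ 567.3 -185.4   25. ]
red [ 509.6 -102.7   25. ]
red [ 521.2 -269.9   25. ]
red [ 375.7 -280.3   25. ]
red [ 364.9 -112.4   25. ]
flask [757.7 142.1   0. ]
bottle top [ 495.9 -445.1  130. ]
[ 99 126  17  17 122] [107.86065574 133.76229508]
[ 86 217  18  17 181] [ 94.85635359 224.99447514]
```

View pics/c1.png

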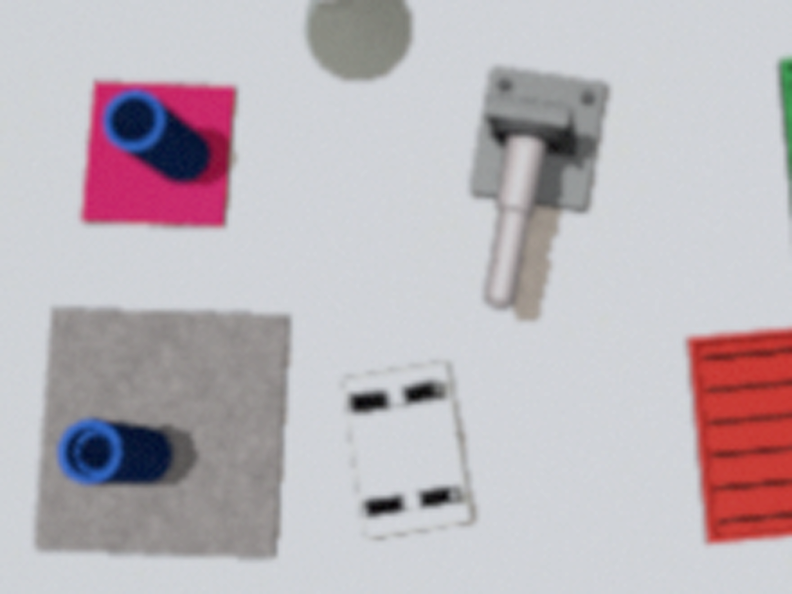

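Run:
```python
from h import *
import pickle
cs=pickle.load(open('c0.pkl','rb'));t=cs['top']
s=r.read_state(); print(rot(s['eef_rot']).as_matrix().round(3))
w=cap('wrist','w0.png'); print(w['position'],rot(w['orientation']).as_matrix().round(2),rot(s['eef_rot']).inv().apply(np.array(w['position'])-s['eef_pos']))
f=lambda u,v,z:atz(t,70+u/3.6,100+v/3.6,z)
for p in [(525,140),(513,210),(498,300)]: print(f(*p,80))
print('sleeve',f(91,452,116),'base',f(160,457,6))
# model check
for o,yaw in [((644,6.5),-7.8)]:
    c,sn=np.cos(np.radians(yaw)),np.sin(np.radians(yaw))
    for x,y,z in [(0,0,80),(-50,0,80),(-120,0,80),(-30,45,12),(-30,-45,12),(70,45,12),(70,-45,12)]:
        P=[o[0]+c*x-sn*y,o[1]+sn*x+c*y,z]; q=proj(t,P); print((x,y,z),((q-[70,100])*3.6).round(0))
```

```text
[[ 0.395 -0.001  0.919]
 [-0.919  0.001  0.395]
 [-0.002 -1.    -0.   ]]
[ 316.12644742 -543.05756345  384.74618489] [[ 0.39 -0.88 -0.27]
 [-0.92 -0.38 -0.11]
 [-0.    0.29 -0.96]] [  -0.91605349 -127.76656178   76.1139199 ]
[646.3  10.1  80. ]
[596.4  18.9  80. ]
[533.2  29.9  80. ]
sleeve [432.3 298.4 116. ] base [431.3 288.4   6. ]
(0, 0, 80) [530. 143.]
(-50, 0, 80) [521. 212.]
(-120, 0, 80) [508. 311.]
(-30, 45, 12) [473. 197.]
(-30, -45, 12) [592. 210.]
(70, 45, 12) [490.  68.]
(70, -45, 12) [608.  81.]
```

```bash
cat >> h.py <<'E'
def ori(psi,tilt,up):
    """tool y at azimuth psi (deg), tilt from vertical; camera (tool z) on upper/outer side if up=1 else lower/inner (-1)"""
    a,t=np.radians([psi,tilt]); h=np.array([np.cos(a),np.sin(a),0])
    y=np.sin(t)*h-np.cos(t)*np.array([0,0,1.]); z=up*(np.cos(t)*h+np.sin(t)*np.array([0,0,1.]))
    return R.from_matrix(np.c_[np.cross(y,z),y,z])
def plan(start,*targets):
    p0,R0=start
    for p,Rt in targets:
        d=R0.inv().apply(np.array(p,float)-p0)/1000; v=np.degrees((R0.inv()*Rt).as_rotvec())
        print(d.round(4).tolist(),v.round(2).tolist(),'rows %.1f / %.1f'%(np.linalg.norm(d)/.0625,np.linalg.norm(v)/10.7))
def now():
    s=r.read_state(); return np.array(s['eef_pos']),rot(s['eef_rot'])
E
python3 - <<'E'
from h import *
A=([560,-250,330],ori(103,0,1))
plan(now(),A)
plan(A,([470,210,300],ori(34,20,-1)))
E
```

```text
[-0.1739, -0.0727, 0.4159] [-0.05, -79.75, -0.07] rows 7.3 / 7.5
[0.0158, 0.03, 0.4685] [-13.3, -109.71, -19.34] rows 7.5 / 10.5
```

>>> {"name": "apply_moves", "arguments": {
  "steps": [
    [-0.174,-0.073,0.416,0,-79.8,0,0],
    [-0.174,-0.073,0.416,0,-79.8,0,0],
    [-0.174,-0.073,0.416,0,-79.8,0,0],
    [-0.174,-0.073,0.416,0,-79.8,0,0],
    [-0.174,-0.073,0.416,0,-79.8,0,0],
    [-0.174,-0.073,0.416,0,-79.8,0,0],
    [-0.174,-0.073,0.416,0,-79.8,0,0],
    [-0.174,-0.073,0.416,0,-79.8,0,0]
  ]
}}

```text
time_s: 1.15
eef_pos: [563.3, -245.1, 331.4]
eef_rot: [0.703, -0.701, -0.085, 0.083]
force: [0.4, 0.0, -0.3]
gripper_width: 88.1
```

>>> {"name": "apply_moves", "arguments": {
  "steps": [
    [0.016,0.03,0.468,-13.3,-109.7,-19.3,0],
    [0.016,0.03,0.468,-13.3,-109.7,-19.3,0],
    [0.016,0.03,0.468,-13.3,-109.7,-19.3,0],
    [0.016,0.03,0.468,-13.3,-109.7,-19.3,0],
    [0.016,0.03,0.468,-13.3,-109.7,-19.3,0],
    [0.016,0.03,0.468,-13.3,-109.7,-19.3,0],
    [0.016,0.03,0.468,-13.3,-109.7,-19.3,0],
    [0.016,0.03,0.468,-13.3,-109.7,-19.3,0],
    [0.016,0.03,0.468,-13.3,-109.7,-19.3,0],
    [0.016,0.03,0.468,-13.3,-109.7,-19.3,0]
  ]
}}

```text
time_s: 2.4
eef_pos: [469.6, 210.0, 300.5]
eef_rot: [-0.294, 0.406, 0.708, -0.498]
force: [0.0, 0.2, 0.2]
gripper_width: 88.1
```

Run:
```python
from h import *
O=ori(34,45,-1); P=np.array([433,297,86.])
s=r.read_state(); print(s['q'].round(2),rot(s['eef_rot']).as_matrix().round(2).tolist())
plan(now(),(P-130*O.as_matrix()[:,1],O))
```

```text
[ 0.14  0.51 -0.96  2.11  0.96  0.57  0.62] [[-0.5, 0.28, -0.82], [0.87, 0.18, -0.47], [0.01, -0.94, -0.33]]
[0.0856, 0.09, 0.1167] [-25.56, -3.92, -1.65] rows 2.7 / 2.4
```

>>> {"name": "apply_moves", "arguments": {
  "steps": [
    [0.0856,0.09,0.1167,-25.6,-3.9,-1.6,0],
    [0.0856,0.09,0.1167,-25.6,-3.9,-1.6,0],
    [0.0856,0.09,0.1167,-25.6,-3.9,-1.6,0],
    [0.0856,0.09,0.1167,-25.6,-3.9,-1.6,0]
  ]
}}

```text
time_s: 2.9
eef_pos: [436.7, 194.5, 224.2]
eef_rot: [-0.208, 0.461, 0.72, -0.475]
force: [-1.5, 0.7, -1.7]
gripper_width: 88.4
```

Run:
```python
from h import *
import pickle
s=r.read_state(); print(s['time_s'],s['q'].round(2),s['eef_pos'].round(1))
w=cap('wrist','w1.png');t=cap('top');pickle.dump((w,s),open('w1.pkl','wb'))
for P in [(433,297,116),(433,297,6)]: print(proj(w,P))
b=w['pixels'].astype(int); m=((b[...,0]>50)&(b[...,0]>1.8*b[...,2])&(b[...,0]>1.25*b[...,1])).astype(np.uint8)
n,l,st,ce=cv2.connectedComponentsWithStats(m)
for i in range(1,n):
    if st[i,4]>200:
        print(st[i],ce[i])
        for y in range(st[i,1],st[i,1]+st[i,3],15):
            x=np.where(l[y]==i)[0]; print(y,x.min(),x.max())
O=ori(34,45,-1); P=np.array([433,297,86.])
plan(now(),(P,O))
```

```text
2.9 [ 0.05  0.72 -1.13  2.45  1.79  0.92 -0.33] [436.7 194.5 224.2]
[369.4 189.1]
[354.7 124.8]
[ 343  113   55   95 3176] [367.38129723 159.61523929]
113 357 365
128 345 377
143 347 382
158 349 388
173 355 392
188 350 397
203 354 387
[0.1002, 0.1318, 0.0101] [-18.13, 1.17, -7.92] rows 2.7 / 1.9
```

View pics/w1.png

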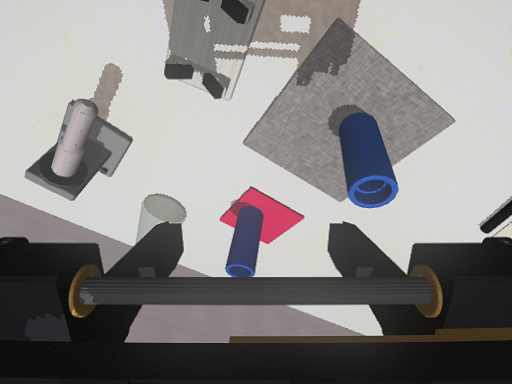

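```bash
cat > kin.py <<'E'
from h import *
import itertools,json
from scipy.optimize import least_squares
M=R.from_euler('x',-90,degrees=True) # flange z -> tool y (tool z perpendicular)
M=R.from_matrix(np.array([[1,0,0],[0,0,-1],[0,1,0]],float))
def fk(q,sg,p):
    b,c,d1,d3,d5,d7,a1,a2,a3=p
    Ry=lambda t:R.from_euler('y',t); Rz=lambda t:R.from_euler('z',t)
    T=Rz(sg[0]*q[0]+b); x=np.array([0,0,d1])
    T=T*Ry(sg[1]*q[1])*Rz(sg[2]*q[2]); x=x+T.apply([a1,0,d3])
    T=T*Ry(sg[3]*q[3]); x=x+T.apply([a3,0,0]); T=T*Rz(sg[4]*q[4]); x=x+T.apply([0,0,d5])
    T=T*Ry(sg[5]*q[5]); x=x+T.apply([a2,0,0]); T=T*Rz(sg[6]*q[6]+c); x=x+T.apply([0,0,d7])
    return x,T*M
E
python3 - <<'E'
from kin import *
import pickle
w,s=pickle.load(open('w1.pkl','rb'))
D=[([1.19880843,0.68990197,-0.19451961,1.56624384,0.15730246,0.90252184,-0.21509991],np.array([246.46,-573.76,256.99]),rot([0.59079974,-0.59022249,0.38948883,-0.38844759])),
(s['q'],s['eef_pos'],rot(s['eef_rot'])),
([0.14,0.51,-0.96,2.11,0.96,0.57,0.62],np.array([469.6,210,300.5]),rot([-0.294,0.406,0.708,-0.498]))]
def res(p,sg):
    o=[]
    for q,x,T in D:
        X,TT=fk(q,sg,p); o+=list((X-x)*.001)+list((TT.inv()*T).as_rotvec())
    return o+list(np.array(p[6:])*1e-5)
best=[]
for sg in itertools.product([1,-1],repeat=7):
    if sg[1]<0: continue
    for c in (0,1.57,3.14,-1.57):
        f=least_squares(res,[0,c,300,400,400,250,0,0,0],args=(sg,),x_scale=[1,1]+[100]*7,max_nfev=30)
        best.append((f.cost,sg,f.x))
best.sort(key=lambda b:b[0])
for b in best[:4]: print(b[0],b[1],b[2].round(2))
f=least_squares(res,best[0][2],args=(best[0][1],),x_scale=[1,1]+[100]*7)
print(f.cost,f.x.round(2),np.array(res(f.x,best[0][1])).round(4))
json.dump([best[0][1],f.x.tolist()],open('kin.json','w'))
E
```

```text
0.0004729997909057617 (-1, 1, -1, 1, -1, 1, -1) [-3.0000e-02 -3.1700e+00  2.7465e+02  5.8759e+02  3.3826e+02  2.8611e+02
 -2.1780e+01  3.4700e+00 -1.8160e+01]
0.0004729997909067579 (-1, 1, -1, 1, -1, 1, -1) [-3.0000e-02 -3.1700e+00  2.7465e+02  5.8759e+02  3.3826e+02  2.8611e+02
 -2.1780e+01  3.4700e+00 -1.8160e+01]
0.00047299979090687525 (-1, 1, -1, 1, -1, 1, -1) [-3.0000e-02  3.1200e+00  2.7465e+02  5.8759e+02  3.3826e+02  2.8611e+02
 -2.1780e+01  3.4700e+00 -1.8160e+01]
0.0004729997909069374 (-1, 1, -1, 1, -1, 1, -1) [-3.0000e-02  3.1200e+00  2.7465e+02  5.8759e+02  3.3826e+02  2.8611e+02
 -2.1780e+01  3.4700e+00 -1.8160e+01]
0.00047299979090530695 [-3.0000e-02 -3.1700e+00  2.7465e+02  5.8759e+02  3.3826e+02  2.8611e+02
 -2.1780e+01  3.4700e+00 -1.8160e+01] [ 0.0187  0.0078  0.0024 -0.0001 -0.0038 -0.      0.0043  0.0007 -0.0029
 -0.0044 -0.0001 -0.014  -0.005  -0.002   0.0005 -0.0005  0.0039 -0.0151
 -0.0002  0.     -0.0002]
```

```bash
cat >> kin.py <<'E'
lo=np.array([-3.01,-.46,-1.47,.13,-1,.04,-2.66])+.05; hi=np.array([3.01,2.08,1.51,2.56,4.14,2.09,2.66])-.05
try: sg_,p_=json.load(open('kin.json'))
except Exception: pass
def ik(P,O,q0,w=.003,n=6,seed=0):
    """closest to q0 of the solutions found; returns (err, q)"""
    g=np.random.default_rng(seed); best=None
    def f(q):
        X,T=fk(q,sg_,p_); return np.r_[(X-P)/100,(T.inv()*O).as_rotvec()*2,w*(q-q0)]
    for i in range(n):
        s=np.clip(q0,lo,hi) if i==0 else np.clip(q0+g.normal(size=7)*.8,lo,hi)
        s=np.clip(s,lo+1e-3,hi-1e-3)
        try: k=least_squares(f,s,bounds=(lo,hi),max_nfev=60)
        except Exception: continue
        X,T=fk(k.x,sg_,p_); e=np.linalg.norm(X-P)+200*(T.inv()*O).magnitude()
        sc=e+.0+5*np.abs(k.x-q0).max()
        if best is None or sc<best[0]: best=(sc,e,k.x)
    return best[1],best[2]
E
cat > opt.py <<'E'
from kin import *
q0=np.array([0.05,.72,-1.13,2.45,1.79,.92,-.33]); g=-8
qh=np.array([0.3,.7,0,1.8,1.5,1.,0])
gx=np.array([np.cos(np.radians(g)),np.sin(np.radians(g)),0]); root=np.array([645,9,80.])
for al in (65,75):
  for up in (1,-1):
    for La in (g,g+180):
      O=ori(La,90-al,-up); a=[ik(root-k*gx,O,qh) for k in (200,60)]
      print('PLACE al',al,'pickup',up,'L',La,[round(x[0],1) for x in a],[x[1].round(2).tolist() for x in a])
    for ps in (-56,-20,34,80,124,150,214,260):
      e,q=ik(np.array([433,297,80.]),ori(ps,al,up),qh); print('  PICK al',al,'up',up,'psi',ps,round(e,1),q.round(2).tolist())
E
time python3 opt.py
```

```text
PLACE al 65 pickup 1 L -8 [np.float64(33.6), np.float64(0.0)] [[0.34, 1.24, -1.42, 2.51, 1.74, 1.47, -0.76], [0.26, 0.97, -0.72, 2.23, 2.1, 0.76, -0.71]]
PLACE al 65 pickup 1 L 172 [np.float64(0.0), np.float64(0.0)] [[-0.09, 0.91, 0.04, 1.92, -0.15, 0.75, -1.63], [-0.05, 1.03, 0.04, 1.47, -0.1, 1.08, -1.66]]
  PICK al 65 up 1 psi -56 0.0 [-0.85, 1.21, -0.48, 1.86, 1.21, 1.59, 1.47]
  PICK al 65 up 1 psi -20 0.0 [-0.97, 1.2, -0.32, 2.34, 1.76, 1.49, 1.21]
  PICK al 65 up 1 psi 34 171.0 [0.36, 2.03, -1.42, 2.51, 3.16, 1.22, -2.61]
  PICK al 65 up 1 psi 80 4.6 [0.42, 1.7, -1.42, 2.45, 2.65, 0.72, -2.61]
  PICK al 65 up 1 psi 124 0.0 [0.34, 1.5, -1.2, 1.87, 0.27, 0.62, 0.01]
  PICK al 65 up 1 psi 150 0.0 [0.15, 1.47, -1.12, 1.56, 0.18, 1.14, 0.29]
  PICK al 65 up 1 psi 214 0.0 [-0.36, 1.42, -0.84, 1.17, 0.41, 1.93, 0.93]
  PICK al 65 up 1 psi 260 0.0 [-0.62, 1.34, -0.69, 1.38, 0.8, 1.92, 1.35]
PLACE al 65 pickup -1 L -8 [np.float64(33.6), np.float64(0.0)] [[0.34, 1.24, -1.42, 2.51, 1.74, 1.47, 2.38], [-0.11, 0.86, 0.01, 2.24, 2.92, 0.39, 1.56]]
PLACE al 65 pickup -1 L 172 [np.float64(0.0
[... 1873 characters left out ...]
, 0.5], [0.33, 1.1, -0.86, 1.63, 0.75, 1.06, 0.65]]
  PICK al 75 up -1 psi -56 0.0 [-1.16, 1.24, 0.09, 1.81, 1.03, 1.28, -1.48]
  PICK al 75 up -1 psi -20 0.0 [-1.03, 1.3, -0.28, 2.31, 1.69, 1.64, -2.01]
  PICK al 75 up -1 psi 34 123.0 [-0.05, 2.03, -0.95, 2.51, 3.96, 2.04, 0.04]
  PICK al 75 up -1 psi 80 0.0 [0.47, 1.79, -1.36, 2.44, 2.94, 0.63, 0.42]
  PICK al 75 up -1 psi 124 0.0 [0.04, 1.27, -0.36, 1.83, -0.9, 1.06, -1.87]
  PICK al 75 up -1 psi 150 0.0 [-0.17, 1.29, -0.21, 1.5, -0.61, 1.47, -1.97]
  PICK al 75 up -1 psi 214 0.0 [-0.66, 1.39, 0.09, 1.07, -0.04, 2.0, -1.54]
  PICK al 75 up -1 psi 260 0.0 [-0.94, 1.33, 0.1, 1.3, 0.47, 1.72, -1.28]
real	0m35.172s
user	0m35.508s
sys	0m0.148s
```

Run:
```python
from kin import *
O=ori(124,70,1); P=np.array([433,297,58.]); d=O.as_matrix()[:,1]
s=r.read_state(); print(s['q'].round(2))
plan(now(),([510,180,200],O)); 
A=([510,180,200],O)
plan(A,(P-130*d,O))
for X in ([510,180,200],P-130*d,P): print(ik(X,O,s['q']))
```

```text
[ 0.05  0.73 -1.14  2.45  1.79  0.91 -0.33]
[-0.0527, 0.0498, -0.0402] [81.24, 87.64, -41.3] rows 1.3 / 11.8
[0.0016, 0.0502, -0.0855] [0.0, 0.0, 0.0] rows 1.6 / 0.0
(np.float64(0.0012107226715045644), array([ 0.52239961,  1.44988348, -1.42      ,  1.63364505,  0.20047585,
        1.0776566 , -0.0331525 ]))
(np.float64(0.0013371307697000075), array([ 0.50676643,  1.61692133, -1.42      ,  1.65264723,  0.37936098,
        1.02420838, -0.06635502]))
(np.float64(0.001376453934105572), array([ 0.38466611,  1.71051495, -1.42      ,  1.83427781,  0.57659342,
        0.74356113, -0.25550384]))
```

>>> {"name": "apply_moves", "arguments": {
  "steps": [
    [-0.053,0.05,-0.04,81.2,87.6,-41.3,0],
    [-0.053,0.05,-0.04,81.2,87.6,-41.3,0],
    [-0.053,0.05,-0.04,81.2,87.6,-41.3,0],
    [-0.053,0.05,-0.04,81.2,87.6,-41.3,0],
    [-0.053,0.05,-0.04,81.2,87.6,-41.3,0],
    [-0.053,0.05,-0.04,81.2,87.6,-41.3,0],
    [-0.053,0.05,-0.04,81.2,87.6,-41.3,0],
    [-0.053,0.05,-0.04,81.2,87.6,-41.3,0],
    [-0.053,0.05,-0.04,81.2,87.6,-41.3,0],
    [-0.053,0.05,-0.04,81.2,87.6,-41.3,0]
  ]
}}

```text
time_s: 4.25
eef_pos: [518.4, 177.0, 205.8]
eef_rot: [0.872, -0.258, -0.215, 0.356]
force: [-0.7, -0.1, -0.0]
gripper_width: 88.4
```

Run:
```python
from kin import *
O=ori(124,70,1); P=np.array([433,297,58.]); d=O.as_matrix()[:,1]
s=r.read_state(); print(s['time_s'],s['q'].round(2),s['eef_pos'].round(1),s['force'].round(1))
plan(now(),([510,180,200],O),(P-130*d,O))
print(fk(s['q'],sg_,p_)[0])
```

```text
4.25 [ 0.45  1.22 -1.15  1.49  0.17  1.2   0.43] [518.4 177.  205.8] [-0.7 -0.1 -0. ]
[-0.0044, 0.0096, 0.0011] [16.37, 16.55, -7.07] rows 0.2 / 2.3
[-0.0174, 0.0825, -0.0649] [16.37, 16.55, -7.07] rows 1.7 / 2.3
[555.88587702 136.53145417 195.73101843]
```

>>> {"name": "apply_moves", "arguments": {
  "steps": [
    [-0.005,0.01,0.001,16.4,16.5,-7.1,0],
    [-0.005,0.01,0.001,16.4,16.5,-7.1,0],
    [-0.0174,0.0825,-0.0649,16.4,16.5,-7.1,0],
    [-0.0174,0.0825,-0.0649,16.4,16.5,-7.1,0],
    [-0.0174,0.0825,-0.0649,16.4,16.5,-7.1,0],
    [-0.0174,0.0825,-0.0649,16.4,16.5,-7.1,0]
  ]
}}

```text
time_s: 5.0
eef_pos: [499.0, 196.3, 104.1]
eef_rot: [0.941, -0.165, -0.053, 0.292]
force: [0.4, -0.6, 0.2]
gripper_width: 88.1
```

Run:
```python
from kin import *
import pickle
O=ori(124,70,1)
s=r.read_state(); print(s['time_s'],s['q'].round(3),s['eef_pos'].round(1),(rot(s['eef_rot']).inv()*O).magnitude())
c=cap('wrist'); t=cap('top')
cv2.imwrite('pics/w2.png',np.hstack([c['pixels'],t['pixels'][90:282:1,40:168]. repeat(2,0).repeat(2,1)]))
for z in (116,61,6): print(z,proj(c,(433,297,z)))
b=c['pixels'].astype(int); m=((b[...,0]>40)&(b[...,0]>1.8*b[...,2])&(b[...,0]>1.25*b[...,1])).astype(np.uint8)
n,l,st,ce=cv2.connectedComponentsWithStats(m)
for i in range(1,n):
    if st[i,4]>200:
        print(st[i],ce[i])
        for y in range(st[i,1],st[i,1]+st[i,3],25):
            x=np.where(l[y]==i)[0]; print(y,x.min(),x.max())
```

```text
5.0 [ 0.485  1.492 -1.083  1.487  0.042  1.113  0.376] [499.  196.3 104.1] 0.008407625126740806
116 [257.6 135.1]
61 [257.1 186. ]
6 [256.8 225.7]
[484  61  28  53 819] [498.95970696  87.4957265 ]
61 496 501
86 495 511
111 501 511
[238 124  49  22 421] [262.5368171  135.73396675]
124 256 270
[ 241  157   40   80 2229] [261.12965455 202.15881561]
157 263 263
182 247 275
207 244 280
232 247 274
```

View pics/w2.png

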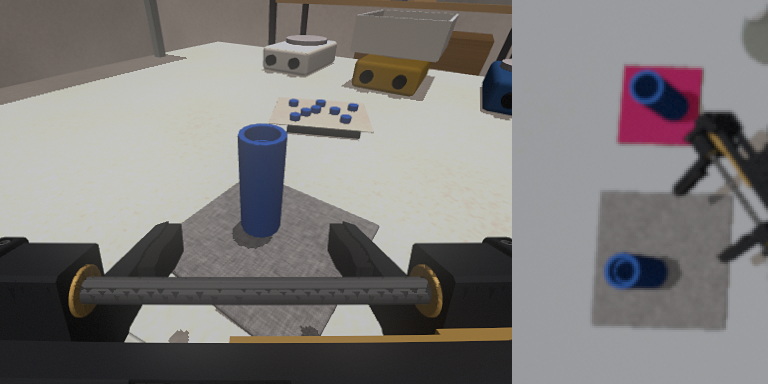

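Run:
```python
from kin import *
O=ori(124,70,1); P=np.array([437,299.5,58.])
plan(now(),(P-60*O.as_matrix()[:,1],O),(P,O),(P+[0,0,120],O))
```

```text
[0.0072, 0.0685, -0.0028] [-0.04, 0.35, -0.44] rows 1.1 / 0.1
[0.0076, 0.1285, -0.0028] [-0.04, 0.35, -0.44] rows 2.1 / 0.1
[0.008, 0.0875, 0.11] [-0.04, 0.35, -0.44] rows 2.3 / 0.1
```

>>> {"name": "apply_moves", "arguments": {
  "steps": [
    [0.0074,0.045,-0.0028,0,0.3,-0.4,0],
    [0.0074,0.085,-0.0028,0,0.3,-0.4,0],
    [0.0076,0.115,-0.0028,0,0.3,-0.4,0],
    [0.0076,0.1285,-0.0028,0,0.3,-0.4,0],
    [0.0076,0.1285,-0.0028,0,0.3,-0.4,0],
    [0.0076,0.1285,-0.0028,0,0.3,-0.4,1],
    [0.0076,0.1285,-0.0028,0,0.3,-0.4,1],
    [0.0076,0.1285,-0.0028,0,0.3,-0.4,1],
    [0.0076,0.1285,-0.0028,0,0.3,-0.4,1]
  ],
  "newtons": 20
}}

```text
time_s: 6.22
eef_pos: [434.8, 299.3, 56.3]
eef_rot: [0.942, -0.165, -0.049, 0.29]
force: [0.0, -0.6, 0.2]
gripper_width: 50.2
```

Run:
```python
from kin import *
import time
s=r.read_state(); P0=s['eef_pos']; O0=rot(s['eef_rot']); q=s['q']
print(s['time_s'],q.round(3),P0.round(1),O0.as_matrix().round(3).tolist(),s['gripper_width'],s['force'].round(1))
# candidate place orientations/start
g=np.radians(-8); gx=np.array([np.cos(g),np.sin(g),0]); root=np.array([645,9,80.])
O=ori(172,20,-1)
A=root-205*gx
plan((P0,O0),(P0+[0,0,130],O0),(A+[0,0,100],O))
```

```text
6.225 [ 0.367  1.57  -1.077  1.651  0.06   0.806  0.355] [434.8 299.3  56.3] [[0.828, -0.529, -0.187], [0.561, 0.778, 0.282], [-0.003, -0.338, 0.941]] 50.236005203761195 [ 0.  -0.6  0.2]
[-0.0004, -0.044, 0.1223] [0.0, 0.0, 0.0] rows 2.1 / 0.0
[-0.1414, -0.2494, 0.0413] [-43.83, 126.65, -59.47] rows 4.6 / 13.7
```

>>> {"name": "apply_moves", "arguments": {
  "steps": [
    [0,0,0,0,0,0,1],
    [0,0,0,0,0,0,1],
    [0,0,0,0,0,0,1],
    [0,-0.01,0.028,0,0,0,1],
    [0,-0.025,0.07,0,0,0,1],
    [0,-0.045,0.125,0,0,0,1],
    [0,-0.055,0.155,0,0,0,1],
    [0,-0.06,0.165,0,0,0,1],
    [0,-0.06,0.165,0,0,0,1]
  ],
  "newtons": 25
}}

```text
time_s: 7.35
eef_pos: [435.6, 299.0, 231.0]
eef_rot: [0.942, -0.165, -0.049, 0.29]
force: [0.1, 0.4, -1.3]
gripper_width: 42.4
```

Run:
```python
from kin import *
from scipy.spatial.transform import Slerp
s=r.read_state(); P0=s['eef_pos']; O0=rot(s['eef_rot']); q=s['q']
print(s['time_s'],q.round(3),P0.round(1),s['gripper_width'],s['force'].round(1))
g=np.radians(-8); gx=np.array([np.cos(g),np.sin(g),0]); root=np.array([645,9,80.])
O=ori(172,20,-1); A=root-205*gx+[0,0,120]
plan((P0,O0),(A,O))
sl=Slerp([0,1],R.concatenate([O0,O]))
for k in np.linspace(0,1,8):
    T=sl(k); m=T.as_matrix(); e,q=ik(P0+(A-P0)*k,T,q,n=1,w=.001); print(round(k,2),e.round(1),q.round(2),'y',m[:,1].round(2),'z',m[:,2].round(2))
```

```text
7.35 [ 0.403  1.314 -1.212  1.737 -0.078  0.858  0.216] [435.6 299.  231. ] 42.351049357002964 [ 0.1  0.4 -1.3]
[-0.1414, -0.1962, -0.1043] [-43.77, 126.67, -59.41] rows 4.2 / 13.7
0.0 0.0 [ 0.35  1.27 -1.24  1.85 -0.12  0.74  0.18] y [-0.53  0.78 -0.34] z [-0.19  0.28  0.94]
0.14 0.0 [ 0.41  1.14 -1.12  1.97 -0.23  0.59  0.01] y [-0.39  0.8  -0.46] z [0.04 0.51 0.86]
0.29 0.0 [ 0.44  0.99 -0.99  2.05 -0.33  0.51 -0.17] y [-0.27  0.76 -0.59] z [0.3  0.65 0.7 ]
0.43 0.0 [ 0.4   0.84 -0.82  2.09 -0.41  0.5  -0.38] y [-0.19  0.67 -0.72] z [0.55 0.68 0.49]
0.57 0.0 [ 0.3   0.71 -0.58  2.09 -0.41  0.55 -0.64] y [-0.15  0.53 -0.84] z [0.76 0.6  0.24]
0.71 0.0 [ 0.13  0.64 -0.31  2.06 -0.35  0.64 -0.96] y [-0.17  0.36 -0.92] z [0.91 0.42 0.  ]
0.86 0.0 [-0.03  0.63 -0.06  2.   -0.26  0.76 -1.3 ] y [-0.23  0.2  -0.95] z [ 0.97  0.17 -0.2 ]
1.0 0.0 [-0.16  0.68  0.15  1.92 -0.18  0.91 -1.6 ] y [-0.34  0.05 -0.94] z [ 0.93 -0.13 -0.34]
```

Held (42 mm width, about 1.3 N weight). The path is smooth, so I turn the sleeve horizontal.

>>> {"name": "apply_moves", "arguments": {
  "steps": [
    [-0.014,-0.02,-0.01,-3.2,9.3,-4.4,1],
    [-0.025,-0.035,-0.018,-6.4,18.6,-8.7,1],
    [-0.035,-0.049,-0.026,-9.6,27.9,-13.1,1],
    [-0.045,-0.063,-0.033,-12.9,37.2,-17.4,1],
    [-0.055,-0.076,-0.04,-16.1,46.5,-21.8,1],
    [-0.065,-0.09,-0.048,-19.3,55.8,-26.2,1],
    [-0.075,-0.104,-0.055,-22.5,65.1,-30.5,1],
    [-0.085,-0.118,-0.063,-25.7,74.4,-34.9,1],
    [-0.095,-0.132,-0.07,-28.9,83.7,-39.2,1],
    [-0.104,-0.144,-0.077,-32.1,93,-43.6,1]
  ]
}}

```text
time_s: 8.6
eef_pos: [439.4, 105.6, 207.3]
eef_rot: [0.643, -0.51, 0.506, -0.264]
force: [0.4, 0.6, -1.4]
gripper_width: 42.6
```

Run:
```python
from kin import *
s=r.read_state(); print(s['time_s'],s['q'].round(2),s['eef_pos'].round(1),s['gripper_width'])
g=np.radians(-8); gx=np.array([np.cos(g),np.sin(g),0]); root=np.array([645,9,80.])
O=ori(172,20,-1); A=root-205*gx+[0,0,120]
plan(now(),(A,O))
```

```text
8.6 [ 0.08  0.65 -0.28  2.03 -0.34  0.64 -1.05] [439.4 105.6 207.3] 42.58209278457779
[0.062, -0.0168, -0.0239] [-11.45, 33.45, -15.8] rows 1.1 / 3.6
```

>>> {"name": "apply_moves", "arguments": {
  "steps": [
    [0.017,-0.005,-0.007,-3.2,9.3,-4.4,1],
    [0.034,-0.009,-0.013,-6.4,18.6,-8.8,1],
    [0.051,-0.014,-0.02,-9.6,27.9,-13.2,1],
    [0.062,-0.0168,-0.0239,-11.4,33.4,-15.8,1],
    [0.062,-0.0168,-0.0239,-11.4,33.4,-15.8,1],
    [0.062,-0.0168,-0.0239,-11.4,33.4,-15.8,1]
  ]
}}

```text
time_s: 9.35
eef_pos: [442.4, 39.2, 200.1]
eef_rot: [0.381, -0.538, 0.617, -0.431]
force: [-0.8, -0.4, -1.8]
gripper_width: 42.2
```

Run:
```python
from kin import *
import pickle
s=r.read_state(); print(s['time_s'],s['q'].round(2),s['eef_pos'].round(1),s['gripper_width'])
O=ori(172,20,-1); print(np.degrees((rot(s['eef_rot']).inv()*O).as_rotvec()).round(2))
cs={n:cap(n) for n in ('wrist','top','scene')}; pickle.dump(cs,open('c3.pkl','wb'))
t=cs['top']['pixels'][110:230,150:310]; sc=cs['scene']['pixels'][120:240,240:400]
f=lambda a:cv2.resize(a,(400,300),interpolation=cv2.INTER_CUBIC)
cv2.imwrite('pics/v3.png',cv2.convertScaleAbs(np.vstack([np.hstack([f(t),f(sc)]),np.hstack([f(cs['wrist']['pixels']),f(cs['wrist']['pixels'])])]),alpha=1.5))
```

```text
9.35 [-0.21  0.7   0.14  1.89 -0.22  0.91 -1.63] [442.4  39.2 200.1] 42.222946169967216
[-0.18  0.52 -0.21]
```

View pics/v3.png

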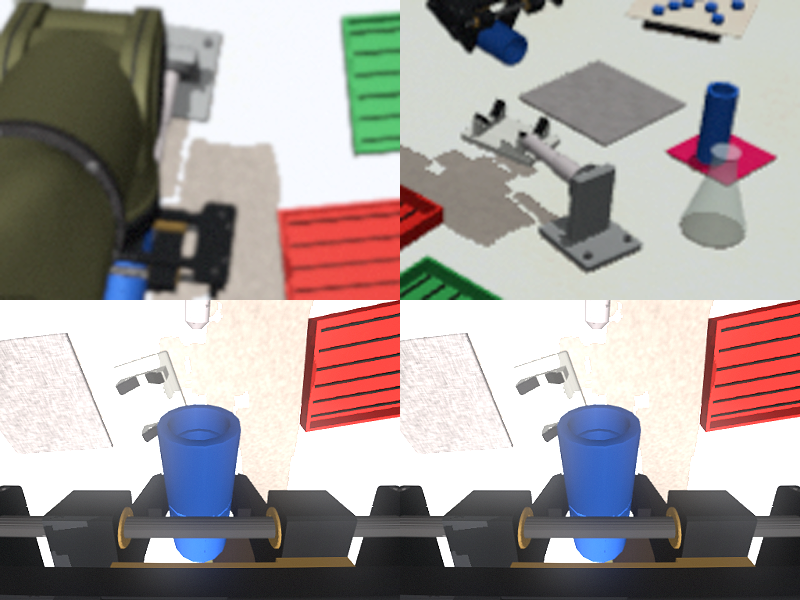

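Run:
```python
from kin import *
import pickle
cs=pickle.load(open('c3.pkl','rb')); w=cs['wrist']
cv2.imwrite('pics/w3.png',cv2.resize(w['pixels'][0:200,170:330],None,fx=3,fy=3,interpolation=cv2.INTER_CUBIC))
s=r.read_state(); p=s['eef_pos'];m=rot(s['eef_rot']).as_matrix()
g=np.radians(-8); gx=np.array([np.cos(g),np.sin(g),0])
F=lambda q:((q-[170,0])*3).round(0)
print('tip pred',F(proj(w,np.array([645,9,80])-120*gx)),'root+90',F(proj(w,np.array([645,9,80])-90*gx)))
for k in (50,52,58): print('mouth pred',k,F(proj(w,p+k*gx)))
for k in (-53,): print('rear',F(proj(w,p+k*gx)))
print(w['position'],p)
```

```text
tip pred [272. 116.] root+90 [275. -40.]
mouth pred 50 [266. 525.]
mouth pred 52 [266. 513.]
mouth pred 58 [266. 476.]
rear [259. 916.]
[555.58132409  24.33379986 294.55353911] [442.63789212  39.03061447 200.72448826]
```

View pics/w3.png

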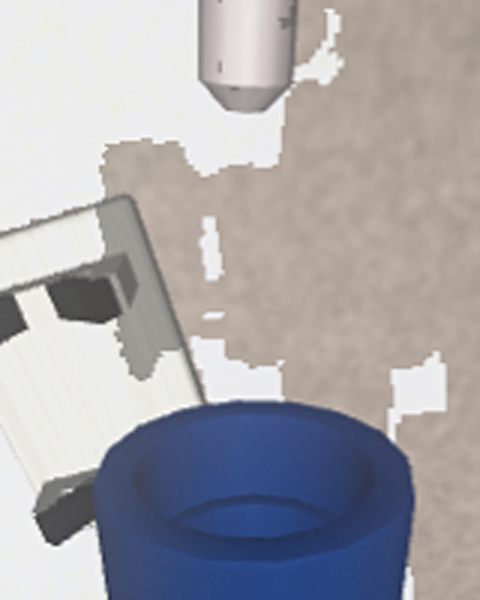

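Run:
```python
from kin import *
import pickle
cs=pickle.load(open('c3.pkl','rb')); w=cs['wrist']
s=r.read_state(); p=s['eef_pos'];m=rot(s['eef_rot']).as_matrix()
sl=-np.cross(m[:,0],[0,0,1]); sl=m[:,1]*(-np.cos(np.radians(70)))+m[:,2]*np.sin(np.radians(70)); print('sleeve axis',sl.round(3),'tool x',m[:,0].round(3))
for dz in (-4,0,4):
    c=p+58*sl+[0,0,dz]+1.5*-m[:,0]; a=[(proj(w,c+k*m[:,0])-[170,0])*3 for k in (-22,22)]; b=[(proj(w,c+k*np.cross(sl,m[:,0]))-[170,0])*3 for k in (-22,22)]
    print(dz,a,b)
g=np.radians(-8.5); gx=np.array([np.cos(g),np.sin(g),0]); e=np.array([-gx[1],gx[0],0]); tip=np.array([529.5,30.7,80])
O=ori(171.5,20,-1); T=tip-76*gx-1.5*e
plan(now(),(T,O))
# triangulate tip from initial scene view
c0=pickle.load(open('c0.pkl','rb')); print('scene tip pred',proj(c0['scene'],tip),'root',proj(c0['scene'],tip+120*gx), 'top',proj(c0['top'],tip))
```

```text
sleeve axis [ 0.991 -0.133  0.004] tool x [-0.133 -0.991 -0.007]
-4 [array([ 93.9, 462.3]), array([411.6, 462.3])] [array([252.3, 557.4]), array([252.9, 393. ])]
0 [array([ 88.8, 477.3]), array([415.8, 477.3])] [array([251.7, 578.4]), array([252.9, 404.1])]
4 [array([ 83.7, 492.9]), array([420.6, 492.9])] [array([251.4, 601.2]), array([252.6, 415.8])]
[-0.0021, 0.1099, 0.0513] [-0.24, 0.93, -0.07] rows 1.9 / 0.1
scene tip pred [289.6 174.9] root [313.8 191.9] top [208.  184.8]
```

>>> {"name": "apply_moves", "arguments": {
  "steps": [
    [0,0.028,0.013,-0.2,0.9,0,1],
    [-0.001,0.056,0.026,-0.2,0.9,0,1],
    [-0.002,0.084,0.039,-0.2,0.9,0,1],
    [-0.002,0.106,0.05,-0.2,0.9,0,1],
    [-0.002,0.1061,0.0499,-0.2,0.9,0,1],
    [-0.002,0.1061,0.0499,-0.2,0.9,0,1]
  ]
}}

```text
time_s: 10.25
eef_pos: [454.6, 40.2, 84.8]
eef_rot: [0.375, -0.534, 0.62, -0.435]
force: [0.3, -0.8, -0.9]
gripper_width: 42.3
```

Run:
```python
from kin import *
import pickle
s=r.read_state(); print(s['time_s'],s['q'].round(2),s['eef_pos'].round(1),s['gripper_width'])
O=ori(171.5,20,-1); print(np.degrees((rot(s['eef_rot']).inv()*O).as_rotvec()).round(2))
cs={n:cap(n) for n in ('wrist','scene')}; pickle.dump((cs,s),open('c4.pkl','wb'))
a=cv2.resize(cs['wrist']['pixels'][0:200,170:330],(480,600),interpolation=cv2.INTER_CUBIC)
b=cv2.resize(cs['scene']['pixels'][140:220,260:340],(320,320),interpolation=cv2.INTER_CUBIC)
b=cv2.copyMakeBorder(b,0,280,0,0,cv2.BORDER_CONSTANT)
cv2.imwrite('pics/v4.png',np.hstack([a,b]))
```

```text
10.25 [-0.18  0.9   0.1   1.9  -0.26  0.69 -1.6 ] [454.6  40.2  84.8] 42.3341828349179
[-0.1   0.   -0.06]
```

View pics/v4.png

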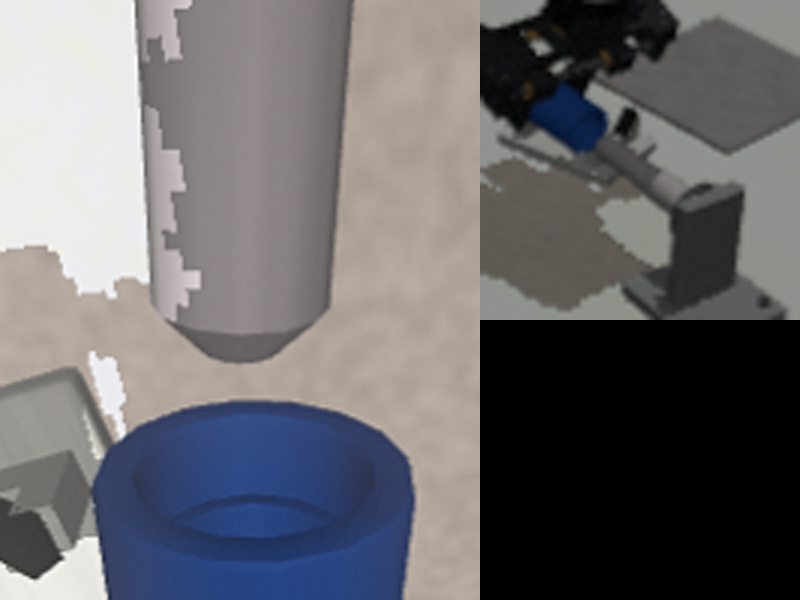

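Run:
```python
from kin import *
import pickle
cs,s=pickle.load(open('c4.pkl','rb')); w=cs['wrist']
F=lambda P:(proj(w,P)-[170,0])*3
# observed: pin silhouette edges (crop px)
obs=[(150,300,-1),(330,300,1),(136,0,-1),(353,0,1),(145,170,-1),(341,170,1)]
cam=np.array(w['position'])
def edge(tip,gx,y,sd,rad):
    # silhouette point at image row y: offset perpendicular to axis & view
    best=None
    for k in np.linspace(0,60,121):
        c=tip+k*gx; v=c-cam; n=np.cross(gx,v); n/=np.linalg.norm(n); q=F(c+sd*rad*n)
        if best is None or abs(q[1]-y)<best[0]: best=(abs(q[1]-y),q[0])
    return best[1]
def res(x):
    g=np.radians(x[2]); gx=np.array([np.cos(g),np.sin(g),0]); tip=np.array([529.5,x[0],x[1]])
    a=[edge(tip,gx,y,1,11) for _,y,_ in obs[::2]];b=[edge(tip,gx,y,-1,11) for _,y,_ in obs[::2]]
    A=[min(i,j) for i,j in zip(a,b)];B=[max(i,j) for i,j in zip(a,b)]
    return np.r_[np.array(A)-[o[0] for o in obs[::2]],np.array(B)-[o[0] for o in obs[1::2]]]
f=least_squares(res,[30.7,80,-8.5],diff_step=[.02,.02,.05],x_scale=[1,1,1]); print('pin y,z,yaw',f.x.round(2),res(f.x).round(1))
g=np.radians(f.x[2]); gx=np.array([np.cos(g),np.sin(g),0])
for k in (0,4): print('tip at',F(np.array([529.5,f.x[0],f.x[1]])+k*gx))
# mouth: fit centre from ellipse extremes 98..412, 402..560
m=rot(s['eef_rot']).as_matrix(); sl=-np.cos(np.radians(70))*m[:,1]+np.sin(np.radians(70))*m[:,2]; lat=m[:,0]; up=np.cross(sl,lat)
ang=np.linspace(0,6.283,60)
def res2(x):
    C=s['eef_pos']+x[0]*sl+x[1]*lat+x[2]*up
    q=np.array([F(C+22*(np.cos(a)*lat+np.sin(a)*up)) for a in ang]); return [q[:,0].min()-96,q[:,0].max()-413,q[:,1].min()-402,q[:,1].max()-561]
f2=least_squares(res2,[57,0,0]); C=s['eef_pos']+f2.x[0]*sl+f2.x[1]*lat+f2.x[2]*up
print('mouth off (ax,lat,up)',f2.x.round(2),'pos',C.round(2),res2(f2.x).__repr__(),'up',up.round(2))
print('sleeve axis',sl.round(4),'yaw',np.degrees(np.arctan2(sl[1],sl[0])).round(2))
e=np.array([-gx[1],gx[0],0]); tip=np.array([529.5,*f.x[:2]]); print('pin-mouth lateral %.2f up %.2f along %.1f'%((tip-C)@e,tip[2]-C[2],(tip-C)@gx))
```

```text
pin y,z,yaw [ 31.89  80.69 -10.02] [ 0.9 -0.1 -0.7  0.   0.7 -0.5]
tip at [240.  341.1]
tip at [240.3 310.2]
mouth off (ax,lat,up) [57.  0.  0.] pos [510.98  31.79  84.94] [np.float64(2.400000000000034), np.float64(12.400000000000034), np.float64(7.5), np.float64(22.200000000000045)] up [ 0.  0. -1.]
sleeve axis [ 0.989  -0.1481  0.0018] yaw -8.52
pin-mouth lateral 3.32 up -4.25 along 18.2
```

```bash
sed -i 's/return (s\*\[K\[0,0\],K\[1,1\]\]+\[K\[0,2\],K\[1,2\]\]).round(1)/return s*[K[0,0],K[1,1]]+[K[0,2],K[1,2]]/' h.py
python3 - <<'E'
from kin import *
import pickle
cs,s=pickle.load(open('c4.pkl','rb')); w=cs['wrist']
F=lambda P:(proj(w,P)-[170,0])*3
m=rot(s['eef_rot']).as_matrix(); sl=-np.cos(np.radians(70))*m[:,1]+np.sin(np.radians(70))*m[:,2]; lat=m[:,0]; up=-np.cross(sl,lat)
ang=np.linspace(0,6.283,60)
def res2(x):
    C=s['eef_pos']+x[0]*sl+x[1]*lat+x[2]*up
    q=np.array([F(C+22*(np.cos(a)*lat+np.sin(a)*up)) for a in ang]); return np.array([q[:,0].min()-96,q[:,0].max()-413,q[:,1].min()-402,q[:,1].max()-561])
f2=least_squares(res2,[57,0,0],diff_step=.01,x_scale=[1,1,1]); C=s['eef_pos']+f2.x[0]*sl+f2.x[1]*lat+f2.x[2]*up
print('mouth off',f2.x.round(2),'pos',C.round(2),res2(f2.x).round(1))
g=np.radians(-10); gx=np.array([np.cos(g),np.sin(g),0]); e=np.array([-gx[1],gx[0],0]); tip=np.array([529.9,31.9,80.5])
print('pin-mouth lat %.2f up %.2f along %.1f'%((tip-C)@e,tip[2]-C[2],(tip-C)@gx))
a=np.degrees(np.arctan2(sl[1],sl[0])); O=ori(170,20,-1); off=np.array([f2.x[0],-f2.x[1],f2.x[2]]) # gx,e,z
for along in (-3,-12,-30): # mouth relative to tip
    M=tip-along*gx; P=M-off[0]*gx-off[1]*e-[0,0,off[2]]; plan(now(),(P,O))
E
```

```text
mouth off [56.44 -1.   -4.65] pos [510.59  32.87  80.29] [ 0.9 -0.9 -2.1  1.6]
pin-mouth lat 2.40 up 0.21 along 19.2
[-0.0032, -0.0075, 0.0206] [-0.16, 1.42, 0.45] rows 0.4 / 0.1
[-0.0029, -0.0105, 0.0291] [-0.16, 1.42, 0.45] rows 0.5 / 0.1
[-0.0025, -0.0166, 0.046] [-0.16, 1.42, 0.45] rows 0.8 / 0.1
```

>>> {"name": "apply_moves", "arguments": {
  "steps": [
    [-0.0025,-0.003,0.008,-0.1,1.4,0.4,1],
    [-0.003,-0.0075,0.0206,-0.1,1.4,0.4,1],
    [-0.003,-0.0105,0.0291,-0.1,1.4,0.4,1],
    [-0.003,-0.0105,0.0291,-0.1,1.4,0.4,1]
  ]
}}

```text
time_s: 10.85
eef_pos: [486.4, 38.6, 84.1]
eef_rot: [0.369, -0.527, 0.627, -0.44]
force: [0.4, -0.6, -1.3]
gripper_width: 42.7
```

Run:
```python
from kin import *
import pickle
s=r.read_state(); print(s['time_s'],s['eef_pos'].round(1),s['gripper_width'],s['force'].round(1),s['moment'].round(2))
O=ori(170,20,-1); print(np.degrees((rot(s['eef_rot']).inv()*O).as_rotvec()).round(2))
cs={n:cap(n) for n in ('wrist','scene')}; pickle.dump((cs,s),open('c5.pkl','wb'))
a=cv2.resize(cs['wrist']['pixels'][0:200,170:330],(480,600),interpolation=cv2.INTER_CUBIC)
b=cv2.resize(cs['scene']['pixels'][140:220,260:340],(320,320),interpolation=cv2.INTER_CUBIC)
b=cv2.copyMakeBorder(b,0,280,0,0,cv2.BORDER_CONSTANT)
cv2.imwrite('pics/v5.png',np.hstack([a,b]))
```

```text
10.85 [486.4  38.6  84.1] 42.703044796567504 [ 0.4 -0.6 -1.3] [-0.01 -0.4   0.03]
[-0.05 -0.01  0.06]
```

View pics/v5.png

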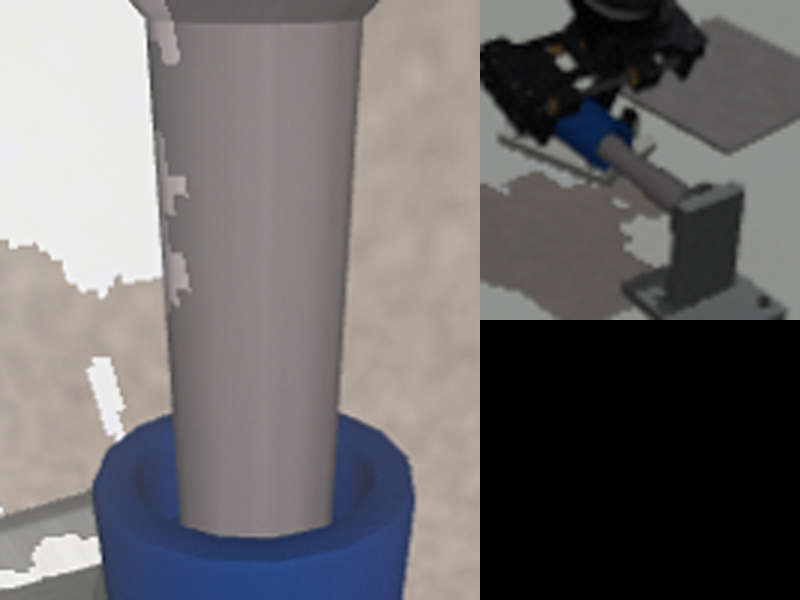

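>>> {"name": "apply_moves", "arguments": {
  "steps": [
    [0,-0.0027,0.0075,0,0,0,1],
    [0,-0.0055,0.015,0,0,0,1],
    [0,-0.0085,0.0235,0,0,0,1],
    [0,-0.0085,0.0235,0,0,0,1]
  ]
}}

```text
time_s: 11.45
eef_pos: [511.6, 34.2, 83.6]
eef_rot: [0.369, -0.527, 0.627, -0.44]
force: [1.7, 0.2, -5.2]
gripper_width: 42.6
```

>>> {"name": "apply_moves", "arguments": {
  "steps": [
    [0,0.0014,0.0005,0,0,0,1],
    [0,0.0014,0.0005,0,0,0,1],
    [0,-0.0014,0.008,0,0,0,1],
    [0,-0.004,0.0155,0,0,0,1],
    [0,-0.0068,0.023,0,0,0,1]
  ]
}}

```text
time_s: 12.08
eef_pos: [534.5, 30.1, 82.6]
eef_rot: [0.368, -0.527, 0.627, -0.44]
force: [0.1, -0.4, -2.2]
gripper_width: 42.6
```

>>> {"name": "apply_moves", "arguments": {
  "steps": [
    [0,-0.0025,0.007,0,0,0,1],
    [0,-0.005,0.014,0,0,0,1],
    [0,-0.0062,0.017,0,0,0,1],
    [0,-0.0073,0.02,0,0,0,1],
    [0,-0.0083,0.0229,0,0,0,1]
  ]
}}

```text
time_s: 12.7
eef_pos: [552.3, 26.9, 82.2]
eef_rot: [0.365, -0.53, 0.63, -0.435]
force: [-11.7, 1.2, -0.1]
gripper_width: 42.3
```

>>> {"name": "apply_moves", "arguments": {
  "steps": [
    [0,-0.0014,0.004,0,0,0,1],
    [0,-0.0014,0.004,0,0,0,1]
  ]
}}

```text
time_s: 12.95
eef_pos: [552.5, 26.9, 81.9]
eef_rot: [0.362, -0.532, 0.632, -0.433]
force: [-16.3, 1.5, 2.3]
gripper_width: 42.4
```

Run:
```python
from kin import *
import pickle
s=r.read_state(); print(s['time_s'],s['eef_pos'].round(1),s['gripper_width'],s['force'].round(1),s['moment'].round(2))
O=ori(170,20,-1); print(np.degrees((rot(s['eef_rot']).inv()*O).as_rotvec()).round(2))
cs={n:cap(n) for n in ('wrist','scene')}; pickle.dump((cs,s),open('c6.pkl','wb'))
a=cv2.resize(cs['wrist']['pixels'][0:200,170:330],(480,600),interpolation=cv2.INTER_CUBIC)
b=cv2.resize(cs['scene']['pixels'][140:220,260:340],(320,320),interpolation=cv2.INTER_CUBIC)
b=cv2.copyMakeBorder(b,0,280,0,0,cv2.BORDER_CONSTANT)
cv2.imwrite('pics/v6.png',np.hstack([a,b]))
```

```text
12.95 [552.5  26.9  81.9] 42.427641761683766 [-16.3   1.5   2.3] [ 0.41  2.64 -0.  ]
[1.3  0.04 0.17]
```

View pics/v6.png

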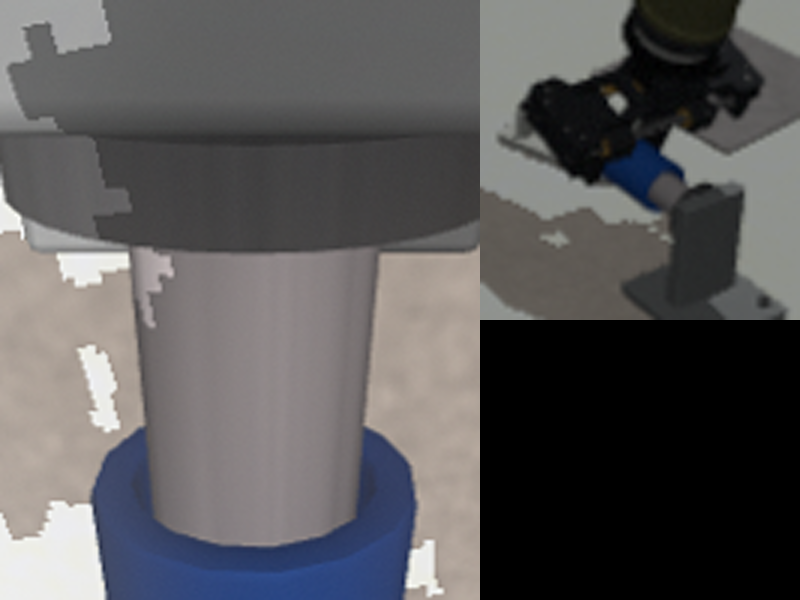

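>>> {"name": "apply_moves", "arguments": {
  "steps": [
    [0,0.0014,-0.004,0,0,0,1],
    [0,0.0017,-0.005,0,0,0,1],
    [0,0.0017,-0.005,0,0,0,0.45],
    [0,0.0017,-0.005,0,0,0,0.2],
    [0,0.0017,-0.005,0,0,0,0],
    [0,0.0017,-0.005,0,0,0,0],
    [0,0.0017,-0.005,0,0,0,0],
    [0,0.0017,-0.005,0,0,0,0]
  ]
}}

```text
time_s: 14.05
eef_pos: [556.7, 26.2, 82.5]
eef_rot: [0.368, -0.527, 0.627, -0.439]
force: [-0.5, -0.5, -0.1]
gripper_width: 88.1
```

Run:
```python
from kin import *
import pickle
s=r.read_state(); print(s['time_s'],s['q'].round(2),s['eef_pos'].round(1),s['gripper_width'],s['force'].round(1),s['moment'].round(2))
cs={n:cap(n) for n in ('wrist','scene')}; pickle.dump((cs,s),open('c7.pkl','wb'))
a=cv2.resize(cs['wrist']['pixels'][0:384,120:380],(405,600),interpolation=cv2.INTER_CUBIC)
b=cv2.resize(cs['scene']['pixels'][140:220,260:340],(390,390),interpolation=cv2.INTER_CUBIC)
b=cv2.copyMakeBorder(b,0,210,0,0,cv2.BORDER_CONSTANT)
cv2.imwrite('pics/v7.png',np.hstack([a,b]))
g=np.radians(-10); gx=np.array([np.cos(g),np.sin(g),0]); root=np.array([648.1,11.1,80])
# regrasp straight-down pose near the sleeve middle; camera side outward as now
M=root-90*gx; print('mid',M.round(1))
Od=ori(170,0,-1)
plan(now(),(M+[0,0,0.],Od),(M+[0,0,60.],Od))
```

```text
14.05 [-0.15  0.99  0.14  1.58 -0.24  0.93 -1.63] [556.7  26.2  82.5] 88.13254504487357 [-0.5 -0.5 -0.1] [-0.02 -0.31  0.  ]
mid [559.5  26.7  80. ]
[-0.001, 0.0014, 0.0034] [20.03, 0.03, 0.08] rows 0.1 / 1.9
[-0.0009, -0.0549, -0.0172] [20.03, 0.03, 0.08] rows 0.9 / 1.9
```

View pics/v7.png

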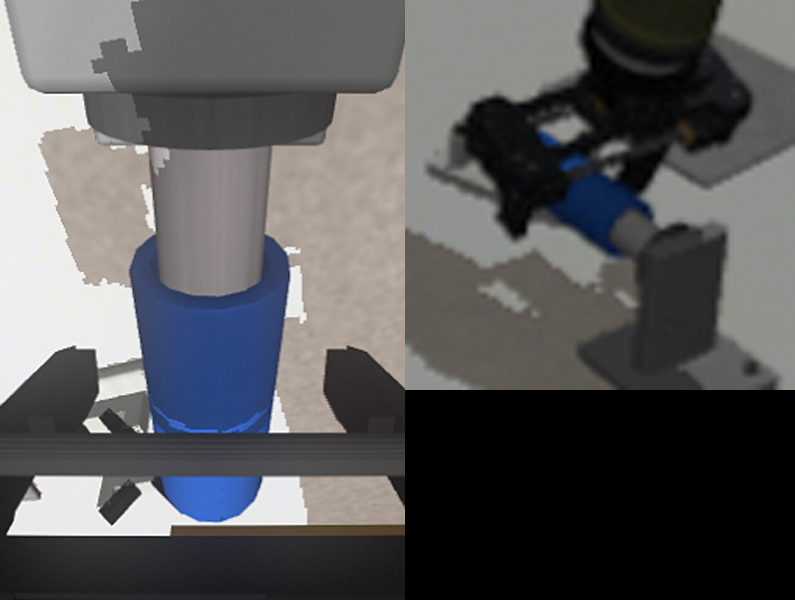

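Run:
```python
from kin import *
import pickle
cs,s=pickle.load(open('c7.pkl','rb')); w=cs['wrist']
f=lambda x,y,z:atz(w,120+x*260/405,y*.64,z)
g=np.radians(-10); gx=np.array([np.cos(g),np.sin(g),0]); root=np.array([648.1,11.1,80])
for n,P in [('mouth top',f(210,235,100.5)),('mouth centre',f(210.5,271,78.5)),('rear top?',f(212,520,57)),('pin/flange',f(210,150,94))]:
    d=P-root; print(n,P,'gauge x %.1f y %.1f'%(d@gx,gx[0]*d[1]-gx[1]*d[0]))
M=root-88*gx; M[2]=84
plan(now(),(M,ori(170,0,-1)))
```

```text
mouth top [627.7  14.8 100.5] gauge x -20.7 y 0.1
mouth centre [604.2  18.8  78.5] gauge x -44.6 y -0.0
rear top? [409.3  52.2  57. ] gauge x -242.3 y -1.0
pin/flange [642.8  12.1  94. ] gauge x -5.4 y 0.1
[-0.001, -0.003, 0.0039] [20.03, 0.03, 0.08] rows 0.1 / 1.9
```

Run:
```python
from kin import *
import pickle
cs,s=pickle.load(open('c7.pkl','rb')); w=cs['wrist']
f=lambda x,y,z:atz(w,120+x*260/405,y*.64,z)
g=np.radians(-10); gx=np.array([np.cos(g),np.sin(g),0]); root=np.array([648.1,11.1,80])
for n,P in [('mouth top',f(210,308,100.)),('mouth bottom',f(210.5,235,56)),('pin top at flange',f(210,150,94)),('flange low edges',f(210,148,54))]:
    print(n,'gauge x %.1f'%((P-root)@gx))
F=lambda P:((proj(w,P)-[120,0])/[260/405,.64]).round(0)
for x in (0,-2,-4,-6,-8): print(x,'root line',F(root+x*gx+[0,0,14]),'flange disc top',F(root+x*gx+[0,0,26]),'lower',F(root+x*gx+[0,0,-26]))
for x in (-35,-38,-41): print(x,'mouth top',F(root+x*gx+[0,0,20.5]),'bottom',F(root+x*gx+[0,0,-23.5]))
```

```text
mouth top gauge x -40.5
mouth bottom gauge x -45.7
pin top at flange gauge x -5.4
flange low edges gauge x -18.0
0 root line [210. 121.] flange disc top [210. 141.] lower [210.  80.]
-2 root line [210. 132.] flange disc top [210. 153.] lower [210.  88.]
-4 root line [210. 143.] flange disc top [210. 165.] lower [210.  96.]
-6 root line [210. 153.] flange disc top [210. 176.] lower [210. 104.]
-8 root line [210. 163.] flange disc top [210. 187.] lower [210. 112.]
-35 mouth top [210. 291.] bottom [210. 206.]
-38 mouth top [210. 301.] bottom [210. 214.]
-41 mouth top [210. 311.] bottom [210. 223.]
```

>>> {"name": "apply_moves", "arguments": {
  "steps": [
    [-0.001,-0.002,0.002,8,0,0,0],
    [-0.001,-0.003,0.003,16,0,0,0],
    [-0.001,-0.003,0.0039,20,0,0,0],
    [-0.001,-0.003,0.0039,20,0,0,0],
    [-0.001,-0.003,0.0039,20,0,0,1],
    [-0.001,-0.003,0.0039,20,0,0,1],
    [-0.001,-0.003,0.0039,20,0,0,1],
    [-0.001,-0.003,0.0039,20,0,0,1],
    [-0.001,-0.003,0.0039,20,0,0,1],
    [-0.001,-0.003,0.0039,20,0,0,1]
  ],
  "newtons": 20
}}

```text
time_s: 15.4
eef_pos: [561.4, 26.3, 83.9]
eef_rot: [-0.454, 0.455, -0.541, 0.542]
force: [-0.6, 0.5, -1.0]
gripper_width: 42.5
```

>>> {"name": "apply_moves", "arguments": {
  "steps": [
    [0,0,0,0,0,0,1],
    [0,0,0,0,0,0,1]
  ]
}}

```text
time_s: 15.65
eef_pos: [561.4, 26.4, 83.9]
eef_rot: [-0.454, 0.455, -0.541, 0.542]
force: [-0.0, -0.9, -1.0]
gripper_width: 42.6
```

Run:
```python
from kin import *
s=r.read_state(); print(s['time_s'],s['q'].round(2),s['eef_pos'].round(1),s['gripper_width'],s['force'].round(1),s['moment'].round(2),rot(s['eef_rot']).as_matrix().round(3).tolist())
g=np.radians(-10); gx=np.array([np.cos(g),np.sin(g),0]); p=s['eef_pos']
plan(now(),(p+[0,0,1.5],ori(170,0,-1)),(p-105*gx+[0,0,1.5],ori(170,0,-1)))
```

```text
15.65 [-0.21  0.88  0.13  1.89 -0.27  0.39 -1.62] [561.4  26.4  83.9] 42.57383040753177 [-0.  -0.9 -1. ] [-0.04 -0.01  0.01] [[-0.173, -0.001, 0.985], [-0.985, -0.001, -0.173], [0.001, -1.0, -0.001]]
[0.0, -0.0015, -0.0] [0.04, 0.04, 0.07] rows 0.0 / 0.0
[-0.0001, -0.0014, -0.105] [0.04, 0.04, 0.07] rows 1.7 / 0.0
```

>>> {"name": "apply_moves", "arguments": {
  "steps": [
    [0,-0.0012,0,0,0,0,1],
    [0,-0.0012,-0.015,0,0,0,1],
    [0,-0.0012,-0.035,0,0,0,1],
    [0,-0.0012,-0.055,0,0,0,1],
    [0,-0.0012,-0.075,0,0,0,1],
    [0,-0.0012,-0.095,0,0,0,1],
    [0,-0.0012,-0.105,0,0,0,1],
    [0,-0.0012,-0.105,0,0,0,1]
  ]
}}

```text
time_s: 16.65
eef_pos: [457.9, 44.7, 85.3]
eef_rot: [-0.454, 0.455, -0.541, 0.541]
force: [0.9, -0.4, -1.2]
gripper_width: 42.6
```

Run:
```python
from kin import *
s=r.read_state(); print(s['time_s'],s['q'].round(2),s['eef_pos'].round(1),s['gripper_width'],s['force'].round(1),s['moment'].round(2))
T=ori(94,0,-1)  # tool z az -86
C=np.array([443,-191,34.])
p=s['eef_pos']
plan(now(),(p+[-10,0,75],ori(170,0,-1)),(C+[0,0,120],T))
for X in (C+[0,0,120],C): print(ik(X,T,s['q'],n=2))
print(ik(C,ori(-86,0,-1),s['q'],n=3))
```

```text
16.65 [-0.24  0.82  0.06  2.19 -0.31  0.14 -1.63] [457.9  44.7  85.3] 42.55510595794098 [ 0.9 -0.4 -1.2] [0.08 0.02 0.03]
[0.0018, -0.075, -0.0099] [0.04, 0.06, 0.06] rows 1.2 / 0.0
[0.2348, -0.0684, 0.0259] [-0.01, 76.06, 0.08] rows 3.9 / 7.1
(np.float64(0.0035035364592345872), array([ 0.1288809 ,  0.70495578,  0.45065139,  2.10712834, -0.66948172,
        0.47214719, -1.97201699]))
(np.float64(0.006526296920587616), array([ 0.3343186 ,  0.90211833,  0.08755424,  2.18313564, -0.86849287,
        0.09      , -1.8127607 ]))
(np.float64(0.0012618027868516396), array([ 0.41914911,  0.90212044, -0.08760825,  2.18316605,  0.8692895 ,
        0.09000185, -0.42888697]))
```

>>> {"name": "apply_moves", "arguments": {
  "steps": [
    [0,-0.04,-0.005,0,0,0,1],
    [0,-0.072,-0.01,0,0,0,1],
    [0.035,-0.072,-0.006,0,10,0,1],
    [0.07,-0.072,0,0,20,0,1],
    [0.105,-0.072,0.006,0,30,0,1],
    [0.14,-0.07,0.012,0,40,0,1],
    [0.175,-0.07,0.018,0,50,0,1],
    [0.205,-0.07,0.022,0,60,0,1],
    [0.23,-0.068,0.026,0,70,0,1],
    [0.24,-0.068,0.026,0,76,0,1]
  ]
}}

```text
time_s: 17.9
eef_pos: [443.2, -198.9, 153.7]
eef_rot: [-0.023, 0.022, -0.706, 0.708]
force: [0.1, 0.2, -0.8]
gripper_width: 42.8
```

Run:
```python
from kin import *
s=r.read_state(); print(s['time_s'],s['q'].round(2),s['eef_pos'].round(1),s['gripper_width'],s['force'].round(1))
T=ori(94,0,-1); C=np.array([443.5,-197,34.])
plan(now(),(C+[0,0,116],T),(C,T))
w=cap('wrist'); F=lambda P:proj(w,P).round(0)
# red tray corners in the wrist view against prediction
b=w['pixels'].astype(int); m=((b[...,2]>90)&(b[...,2]>2*b[...,1])).astype(np.uint8)
ys,xs=np.where(m); print('red',xs.min(),xs.max(),ys.min(),ys.max())
for P in [(509.6,-102.7),(521.2,-269.9),(375.7,-280.3),(364.9,-112.4)]: print(F((*P,25)))
cv2.imwrite('pics/w8.png',w['pixels'])
```

```text
17.9 [ 0.08  0.73  0.41  2.09 -0.67  0.44 -2.07] [ 443.2 -198.9  153.7] 42.849180935491454 [ 0.1  0.2 -0.8]
[-0.0005, 0.0037, -0.0019] [-0.2, -0.31, -0.06] rows 0.1 / 0.0
[-0.0004, 0.1197, -0.0023] [-0.2, -0.31, -0.06] rows 1.9 / 0.0
red 172 334 104 239
[189. 265.]
[175. 105.]
[334. 104.]
[321. 264.]
```

View pics/w8.png

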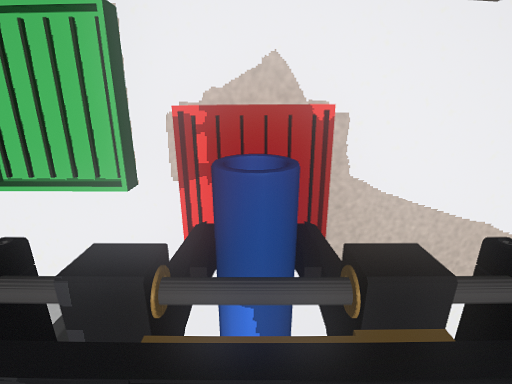

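>>> {"name": "apply_moves", "arguments": {
  "steps": [
    [0,0.04,-0.001,-0.2,-0.3,0,1],
    [0,0.075,-0.002,-0.2,-0.3,0,1],
    [0,0.095,-0.002,-0.2,-0.3,0,1],
    [0,0.108,-0.002,-0.2,-0.3,0,1],
    [0,0.114,-0.002,-0.2,-0.3,0,1],
    [0,0.118,-0.002,-0.2,-0.3,0,1],
    [0,0.118,-0.002,-0.2,-0.3,0,1]
  ]
}}

```text
time_s: 18.82
eef_pos: [442.2, -194.5, 35.8]
eef_rot: [0.027, -0.027, 0.707, -0.706]
force: [0.9, 0.9, -1.5]
gripper_width: 42.5
```

>>> {"name": "apply_moves", "arguments": {
  "steps": [
    [0,0.0015,0,0,0,0,1],
    [0,0.003,0,0,0,0,1],
    [0,0.003,0,0,0,0,1]
  ]
}}

```text
time_s: 19.2
eef_pos: [442.3, -194.7, 33.5]
eef_rot: [0.027, -0.026, 0.707, -0.706]
force: [0.5, -0.4, 8.3]
gripper_width: 42.3
```

Contact (8 N up). I release and rise.

>>> {"name": "apply_moves", "arguments": {
  "steps": [
    [0,-0.001,0,0,0,0,1],
    [0,-0.001,0,0,0,0,0.4],
    [0,-0.001,0,0,0,0,0.1],
    [0,-0.001,0,0,0,0,0],
    [0,-0.001,0,0,0,0,0],
    [0,-0.001,0,0,0,0,0],
    [0,-0.03,0,0,0,0,0],
    [0,-0.08,0,0,0,0,0],
    [0,-0.13,0,0,0,0,0],
    [0,-0.16,0,0,0,0,0]
  ]
}}

```text
time_s: 20.45
eef_pos: [442.4, -194.9, 194.6]
eef_rot: [0.027, -0.026, 0.707, -0.706]
force: [0.6, -0.0, -0.5]
gripper_width: 88.0
```

>>> {"name": "apply_moves", "arguments": {
  "steps": [
    [0,-0.02,0,0,0,0,0],
    [0,-0.02,0,0,0,0,0],
    [0,-0.02,0,0,0,0,0]
  ]
}}

```text
time_s: 20.82
eef_pos: [441.8, -194.3, 211.8]
eef_rot: [0.026, -0.028, 0.708, -0.705]
force: [0.8, -0.1, 0.0]
gripper_width: 88.3
```

Run:
```python
from kin import *
s=r.read_state(); print(s['time_s'],s['eef_pos'].round(1),s['gripper_width'],s['force'].round(1))
w=cap('wrist');sc=cap('scene')
# blue pixels in wrist and scene: sleeve lying along rib?
for n,c in (('wrist',w),('scene',sc)):
    b=c['pixels'].astype(int); m=((b[...,0]>40)&(b[...,0]>1.8*b[...,2])&(b[...,0]>1.25*b[...,1])).astype(np.uint8)
    k,l,st,ce=cv2.connectedComponentsWithStats(m)
    for i in range(1,k):
        if st[i,4]>80: print(n,st[i],ce[i].round(1))
C=np.array([442.5,-196,28]); a=np.array([.07,-.9976,0])
for n,c in (('wrist',w),('scene',sc)): print(n,proj(c,C).round(0),proj(c,C+55*a).round(0),proj(c,C-55*a).round(0))
cv2.imwrite('pics/v9.png',np.hstack([cv2.resize(w['pixels'],(450,338)),cv2.resize(sc['pixels'][100:250,170:400],(340,338))]))
```

```text
20.825 [ 441.8 -194.3  211.8] 88.31714036489373 [ 0.8 -0.1  0. ]
wrist [ 236  128   36   98 3204] [253.9 176.2]
scene [ 435    0   62   33 1593] [464.4  14. ]
scene [451 107  60  27 611] [478.2 118.5]
scene [359 153  16  32 326] [366.1 166.9]
scene [206 191  33  26 440] [221.8 203.1]
wrist [254. 169.] [254. 122.] [254. 212.]
scene [220. 204.] [207. 211.] [232. 197.]
```

```bash
python3 -c "
from station import r
print(r.finish_job())"
```

```text
the job is handed in; nothing more can be done
None
```

The tested sleeve did not fit the gauge. The pin's step stopped it short, so I laid it on its side in the red tray and handed the job in at about 21 s.

**Gauge test:** I slid the sleeve onto the pin until it stopped hard. The force rose to about 16 N with no further travel. Its middle was about 93 mm from the flange face by the wrist camera, with a few mm of uncertainty; the nominal figure is about 90 mm. A narrowed bore was also visible inside its mouth. I let go, and it hung on the pin by itself with the fingers fully open and no load on the wrist. I then regrasped it with the tool pointing straight down, pulled it off and placed it along the ribs.

**Last checks:**
- **Tested sleeve:** its blue blob in both the wrist and scene views is where a sleeve lying in the red tray should appear.
- **Spare sleeve:** in the last scene picture it still stands on the magenta board.
- **Arm:** it was clear, about 210 mm above the bench, with the gripper open.
- **Flask and bottle:** the arm was not sent near them, but I did not re-measure their positions at the end.

**Checks that failed or disagreed:**
- I reached the picture limit, so the final placing was checked by numbers only, not by eye.
- With the sleeve on the pin, the lower edge of its mouth gave a position about 5 mm further out than the upper edge. I relied on the upper edge.

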